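Stow the soil leveller against the hidden stop of its sleeve

TASK

Put the soil leveller away: set it on the sill of the wooden storage sleeve and slide it nose first into the blind slot until you feel it come up solid against the hidden stop; press it home there firmly but gently, never ramming it (about 10 N is right, 25 N is too much), then let go and leave it seated. Leave the pots and everything else on the table where they are.

Things in the scene. Friction and masses are not known exactly. Their poses are not given: they have to be found in the camera images.
- leveller: soil leveller: flat aluminium bar 180 long, 26 wide, 12 thick, lying flat, about 0.2 kg, with one upright wooden handle. Origin mid bar on its underside; x along the bar to its nose (plain end, x = +90), y across, z up. The handle is a block 30 (along x) by 22 (along y), centred at x = -40, reaching from 12 to 64 above the underside
- nose (a point): middle of the bar's nose face (x = +90, y = 0, z = 6 in the leveller's axes); this end goes into the sleeve first
- handle (a point): a point inside the leveller's wooden handle, 50 above the bar's underside; a good height to grip
- sleeve: fixed brown wooden storage sleeve, a box on the table 150 long, 64 wide, 35 high, with a slot 32 wide and 15 high (floor z = 10, roof z = 25), closed at its far end. Origin on the table under the middle of the slot's mouth; x runs into the slot, z up. The slot's inner stop is adjustable and hidden: its pad lies anywhere from 55 to 90 inside the mouth, its place is not measured
- mouth (a point): middle of the slot's mouth, 17.5 above the table. In front of it an open wooden sill, level with the slot's floor (z = 10 above the table), reaches 80 outwards (sleeve x = 0 to -80), between two dark side rails (tops at z = 20) that flare from a gap of 32 at the mouth to about 50 at their outer ends
- pad (a joint): the soft-sprung cork pad on the hidden stop, hidden inside the slot; value in m, 0 = untouched, 0.005 = pressed back level with the stop's solid face, which then gives no further. It takes less than 1 N, too little to push the released leveller out, and springs back to 0 if the leveller is drawn away
- pots0: stack of two nested terracotta pots, 106 across, 124 high, upright; origin at the centre of the underside; a bystander
- pots1: stack of two nested blue ceramic pots, 106 across, 124 high, upright; origin at the centre of the underside; a bystander
- pots2: stack of two nested white ceramic pots, 106 across, 124 high, upright; origin at the centre of the underside; a bystander
- spray: green plastic spray bottle with a white head, 76 across, 195 high; origin at the centre of the underside; a bystander
- seedtin: yellow tin, 68 across, 85 high; origin at the centre of the underside; a bystander
- tamper: round wooden soil tamper, disc 90 across and 16 thick with a knob, 78 high in all; origin at the centre of the underside; a bystander
- brush: small wooden hand brush lying bristles up, 100 long, 28 wide, 54 high; origin on its underside, 20 from its middle; a bystander

How it is judged (in metres and radians):
On the way, in this order (a step that is already met when the one before it is completed fails the run):
1. the leveller's nose has entered the slot (z of nose in the frame of sleeve between 0.008 and 0.024 m and y of nose in the frame of sleeve between -0.01 and 0.01 m and x of nose in the frame of sleeve above 0.01 m), for 0.05 s.
2. the leveller is pressed against the hidden stop: pad pushed back by more than 3 mm, and more than 5 N between leveller and sleeve (z of nose in the frame of sleeve between 0.008 and 0.024 m and y of nose in the frame of sleeve between -0.01 and 0.01 m and value of joint pad above 0.003 m and contact force between leveller and sleeve above 5 N), for 0.2 s.
At the end, for the whole second after the job is handed in: The leveller lies still and level in the slot, nose in and in line with it (within 0.1 rad), released, holding the stop's pad back by more than 3 mm of its 5 mm (that is, within 2 mm of the solid stop), and every bystander is within 30 mm of where it began (z of nose in the frame of sleeve between 0.008 and 0.024 m and y of nose in the frame of sleeve between -0.01 and 0.01 m and x of nose in the frame of sleeve above 0.05 m and value of joint pad above 0.003 m and angle between the x axis of leveller and the x axis of sleeve, either way round below 0.1 rad and angle between leveller's own z axis and vertical below 0.1 rad and linear speed of leveller below 0.01 m/s and contact force between the fingers and leveller below 0.1 N and distance of each of pots0, pots1, pots2, spray, seedtin, tamper, brush from where it was at the start of the episode below 0.03 m); the robot touches nothing.
It fails at once if the leveller is rammed: more than 25 N between it and the sleeve with its stop (contact force between leveller and sleeve above 25 N).
It fails at once if a bystander is shifted by more than 30 mm (distance of any of pots0, pots1, pots2, spray, seedtin, tamper, brush from where it was at the start of the episode above 0.03 m).
It fails at once if a pot stack or the spray bottle is tipped (angle between any of pots0, pots1, pots2, spray's own z axis and vertical above 0.35 rad).
It also fails if it takes over 58 s, if anything falls off the work surface, if the arm or the gripper's body presses on something with over 40 N, if the wrist force passes 120 N, or if a joint passes its speed limit or range.

ROBOT

A 7-joint arm with a two-finger parallel gripper is mounted at the origin on the work surface. World frame = base frame: x ahead of the robot, y to its left, z up, the work surface at z = 0. Lengths are in m, angles in degrees, forces in N, time in s.
With the tool pointing down it reaches from about 0.35 to 0.9 m from the base axis. Payload 19.9 kg.
Tool frame: the origin (TCP) lies midway between the tips of the shut fingers; the grasp point (between the pads) lies 19 mm behind it; z points along the fingers, y is the line along which they close (so a half turn about z gives the same grasp; the last joint's range is limited). The gripper opens to 94 mm and grips with 3 to 60 N. Pads are 16 mm wide; open, the fingers measure 119 mm over their backs; the gripper's body (75 mm by 177 mm) begins 78 mm behind the grasp point.
Start: joints at [-2.378, 23.915, -0.59, 92.452, 0.269, 63.638, -3.037], TCP at [0.625, 0, 0.205] pointing down, gripper open.
Joint ranges: [-161.28, 161.28], [-22.2, 115.67], [-73.04, 71.86], [3.21, 147.25], [-68.34, 248.33], [10.77, 114.83], [-161.83, 161.83]. Speed limits (degrees/s): [108.29, 108.29, 136.94, 136.94, 172.46, 172.46, 172.46].

INTERFACE

Orientations are given as a 3x3 rotation matrix whose columns are the frame's x, y, z axes.
In Python, from cell import * gives the robot as it stands.
- The arm moves only by the tool send_rows, never from a script. Its argument "series" is a list of rows, each a list of 5 numbers: the closure, from 0 (fully open) to 1 (shut), then the shift along the world's x, y, z in mm, then the turn about the world's z in degrees. A call has 1 to 5 rows; each row shifts and turns the commanded pose from where the row before left it; what a row does not reach is not made up. A row lasts 1/12 s, in which the tool goes at most 41.7 mm and 7.16 degrees, less where a joint would pass 70% of its speed; a pose out of reach is approached as far as the arm can. A call is refused whole if a number of a shift passes 41.7 or a number of a turn 7.16, either way. A call with a gripper value outside its range is refused whole. The fingers move at their own pace and stop on an object; "grip_force" is the grip in N (left out, the last holds). Time passes only in rows, so rows that do not move let the fingers close. It gives the time, the measured TCP pose, the force, the opening and the grip force at its end, in the units of the state.
- get_state(): the state, without advancing time (a new reading comes with each control period).
- camera(name): name is "scene" or "side" or "wrist"; returns a dict with "image" (384x512x3 uint8, red, green, blue), "fx", "fy", "cx", "cy" (pixels), "extrinsics" (4x4, takes a point from camera to world coordinates); the wrist camera has in their place "tool_from_camera" (4x4, takes a point from camera to tool coordinates, whose origin is the TCP and whose axes are the flange's). Camera axes: x right, y up, looking along -z (the intrinsics and any distortion apply to the point x, -y, -z); pixel columns grow to the right and rows downward; lengths in m; the calibration is good to about 2 mm. A picture is of the moment at which its call begins: read the wrist's pose just before it. There is no depth.
- finish_job(): hands the job in; it is judged then, once.
The state is a dict: "time_s": time; "joint_positions": joint angles; "joint_vel": joint speeds; "joint_torque": joint torques, N m; "ee_pos": TCP position; "ee_rot": TCP orientation; "ft_force": force on the tool from outside, world axes, zero at the start; "moment": the same for the moment, N m; "opening": finger opening in m; "grasp_force": force on a finger pad.
Only numpy, scipy, OpenCV 4.12 (cv2) and the standard library are available. Lean on these libraries where they do the work, as an engineer would, in place of code of your own. Each camera call takes 0.05 s, during which the arm holds its last target. There are 200 camera calls.

## Working session

There is one attempt and no reset: what is moved stays moved. The work goes in short steps, Python scripts to look and compute and a tool call to move; the robot and the scene stay as the last step left them, time stands still between calls to the robot, and variables do not carry over. Pictures are saved under pics/ and viewed, at most 10 in all, crops included, and the job is handed in when it is done.

Besides the shell and the picture viewer there is one more tool, called after "Request:" as name(argument=value, ...), one argument or row to a line, values as JSON. send_rows: Moves the arm, as the interface text tells. Its arguments: {"type":"object","properties":{"series":{"type":"array"},"grip_force":{"type":"number"}},"required":["series"]}

```bash
mkdir -p pics; ls; python3 - <<'E'
from cell import *
import cv2,numpy as np,pickle
s=get_state();print(s['time_s'],s['ee_pos'],s['ft_force'],s['opening'])
d={}
for n in['scene','side','wrist']:
    c=camera(n);d[n]=c
    cv2.imwrite(f'pics/{n}0.png',c['image'][:,:,::-1])
    print(n,{k:v for k,v in c.items() if k!='image'})
d['state']=s
pickle.dump(d,open('d0.pkl','wb'))
E
```

```text
pics
0.0 [ 6.24599676e-01 -2.09259334e-06  2.04816329e-01] [-0.0811343  -1.11020158 -0.67605976] 0.09436092790380148
scene {'fx': 375.3686451111893, 'fy': 375.3686451111893, 'cx': 262.1024155384997, 'cy': 195.27496599950567, 'extrinsics': array([[-0.66084673, -0.55255518,  0.50790193,  1.1765161 ],
       [ 0.75038028, -0.47334489,  0.46138275,  0.62796998],
       [-0.01452665,  0.68602288,  0.72743494,  1.00223396],
       [ 0.        ,  0.        ,  0.        ,  1.        ]])}
side {'fx': 413.4727280372241, 'fy': 413.4727280372241, 'cx': 247.63578123473206, 'cy': 191.52047062399967, 'extrinsics': array([[-0.95509135,  0.2179976 , -0.20069273,  0.24648488],
       [-0.29622216, -0.71908638,  0.62862327,  0.93708543],
       [-0.00727704,  0.65984227,  0.7513689 ,  1.13292294],
       [ 0.        ,  0.        ,  0.        ,  1.        ]])}
wrist {'fx': 341.94229576331423, 'fy': 341.94229576331423, 'cx': 252.6106200326416, 'cy': 180.9986731341712, 'tool_from_camera': array([[ 6.23943714e-04,  9.65838204e-01,  2.59145082e-01,
         7.48486922e-02],
       [ 9.99997579e-01, -5.57596952e-05, -2.19987721e-03,
        -7.83840047e-05],
       [-2.11027560e-03,  2.59145827e-01, -9.65835901e-01,
        -1.79506657e-01],
       [ 0.00000000e+00,  0.00000000e+00,  0.00000000e+00,
         1.00000000e+00]])}
```

View pics/scene0.png

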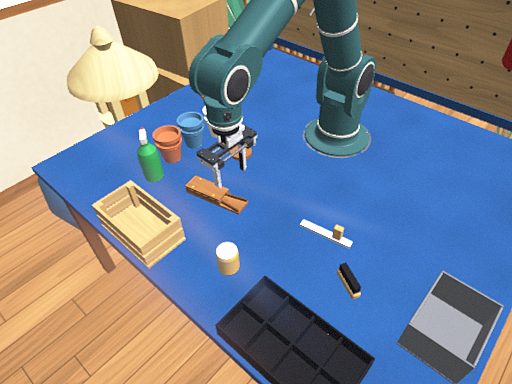

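View pics/side0.png

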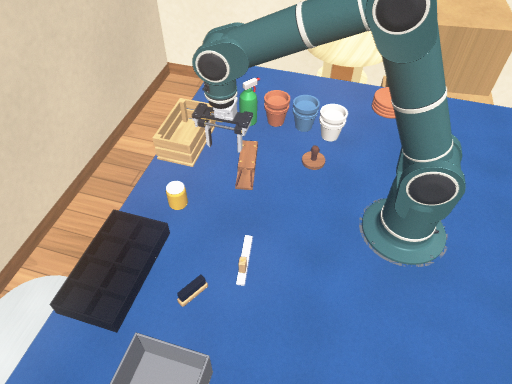

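The scene view shows the white leveller at about (326,232), with its handle at (339,232). The brown sleeve is at (216,195), with its sill towards (243,205). In the side view the leveller is at (245,260) and the sleeve at (247,165). Next I'll enlarge these areas and measure.

```bash
cat > h.py <<'E'
import numpy as np,cv2,pickle
def ray(c,u,v,E=None):
    E=c['extrinsics'] if E is None else E
    d=E[:3,:3]@np.array([(u-c['cx'])/c['fx'],-(v-c['cy'])/c['fy'],-1]);return E[:3,3],d
def onz(c,u,v,z,E=None):
    o,d=ray(c,u,v,E);return o+d*(z-o[2])/d[2]
def proj(c,p,E=None):
    E=c['extrinsics'] if E is None else E
    q=E[:3,:3].T@(np.array(p)-E[:3,3]);return c['cx']-c['fx']*q[0]/q[2],c['cy']+c['fy']*q[1]/q[2]
E
python3 - <<'E'
from h import *
d=pickle.load(open('d0.pkl','rb'))
for n,(x,y) in {'scene':(290,205),'side':(205,220)}.items():
    c=d[n];im=c['image'].astype(int)
    sub=im[y:y+80,x:x+80];m=((sub.min(2)>150)).astype(np.uint8)
    k,l,st,ce=cv2.connectedComponentsWithStats(m);i=1+st[1:,4].argmax()
    pts=np.argwhere(l==i)[:,::-1]+[x,y]
    w=np.array([onz(c,u,v,.012)[:2] for u,v in pts])
    print(n,len(pts),cv2.minAreaRect(w.astype(np.float32)*1000))
    for k in range(2): print(w[w[:,k].argmin()],w[w[:,k].argmax()])
a=cv2.resize(d['scene']['image'][170:220,178:258],(800,500)[:2],interpolation=cv2.INTER_CUBIC)
b=cv2.resize(d['side']['image'][133:193,220:280],(600,600),interpolation=cv2.INTER_CUBIC)
cv2.imwrite('pics/a.png',a[:,:,::-1]);cv2.imwrite('pics/b.png',b[:,:,::-1])
E
```

```text
scene 347 ((471.72186279296875, 269.29583740234375), (36.319461822509766, 182.33456420898438), 9.608821868896484)
[0.44547713 0.31552595] [0.50190765 0.18518909]
[0.4778203  0.17962233] [0.4695246  0.36138834]
side 362 ((473.04022216796875, 272.2596130371094), (28.072439193725586, 184.91018676757812), 9.366302490234375)
[0.44642117 0.35699678] [0.49833725 0.19297685]
[0.48495658 0.18052081] [0.46661484 0.36317184]
```

View pics/a.png

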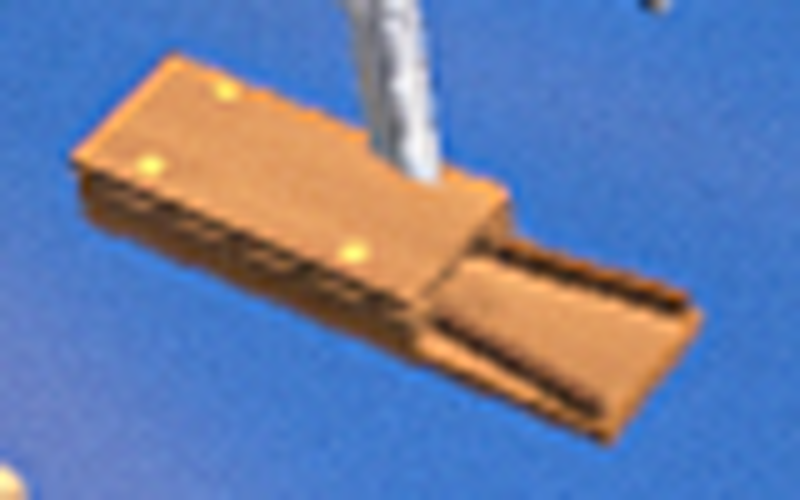

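View pics/b.png

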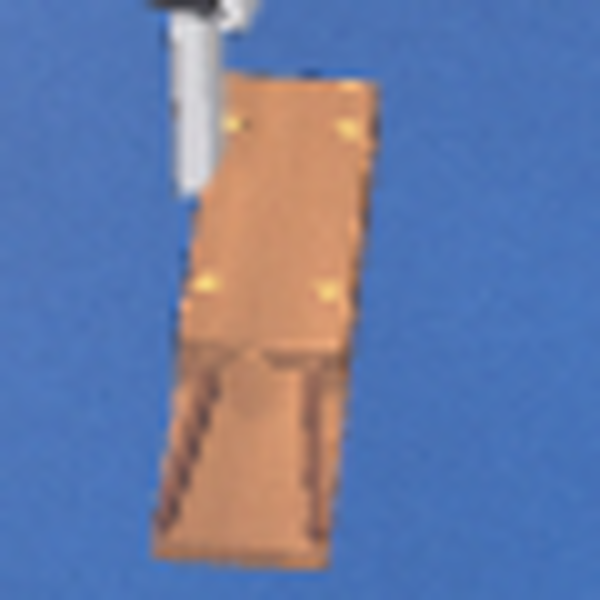

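The top-face corners of the sleeve show up clearly in both crops, and the sill faces the leveller. Next I'll compute the sleeve pose and the handle position.

```bash
python3 - <<'E'
from h import *
d=pickle.load(open('d0.pkl','rb'))
P={'scene':[(17.8,5.5),(7.5,16),(51,20),(42,30.5),(70,31.5),(61.5,44)],'side':[(37.8,8.2),(23,7.5),(35,35.5),(18,35),(33,56.5),(15.5,55.5)]}
off={'scene':(177.5,169.5),'side':(219.5,132.5)}
nm=['far1','far2','mouth1','mouth2','sill1','sill2']
for n in P:
    w=np.array([onz(d[n],u+off[n][0],v+off[n][1],.035 if i<4 else .010)[:2]*1000 for i,(u,v) in enumerate(P[n])])
    print(n);[print(a,b.round(1)) for a,b in zip(nm,w)]
    m=(w[2]+w[3])/2;f=(w[0]+w[1])/2;s=(w[4]+w[5])/2
    print('mouth',m.round(1),'yaws',[np.degrees(np.arctan2(*(q[::-1]))).round(1) for q in(f-m,m-s,f-s)],np.linalg.norm(f-m),np.linalg.norm(m-s))
c=d['scene'];im=c['image']
for n,(x,y) in {'scene':(325,218),'side':(230,250)}.items():
    im=d[n]['image'];h=cv2.cvtColor(im,cv2.COLOR_RGB2HSV)[y:y+35,x:x+30]
    m=((h[...,0]<28)&(h[...,1]>70)).astype(np.uint8)
    print(n,(np.argwhere(m)[:,::-1]+[x,y]).mean(0),onz(d[n],*(np.argwhere(m)[:,::-1]+[x,y]).mean(0),.045)*1000,m.sum())
E
```

```text
scene
far1 [ 585.7 -244.6]
far2 [ 647.4 -231.5]
mouth1 [558.5 -96.3]
mouth2 [615.5 -84. ]
sill1 [539.  -22.5]
sill2 [601.4  -4.8]
mouth [587.  -90.1] yaws [np.float64(-78.7), np.float64(-77.6), np.float64(-78.3)] 150.81200401765136 78.32499660420753
side
far1 [ 582.5 -248.4]
far2 [ 639.9 -235.5]
mouth1 [ 549.8 -100.1]
mouth2 [611.2 -84.3]
sill1 [533.1 -19.2]
sill2 [595.5  -5.3]
mouth [580.5 -92.2] yaws [np.float64(-78.4), np.float64(-78.6), np.float64(-78.5)] 152.9010328575405 81.53444136632685
scene [337.61344538 232.01680672] [472.24258309 310.97441361  45.        ] 119
side [242.05714286 264.28571429] [466.24663257 312.37445432  45.        ] 105
```

View pics/wrist0.png

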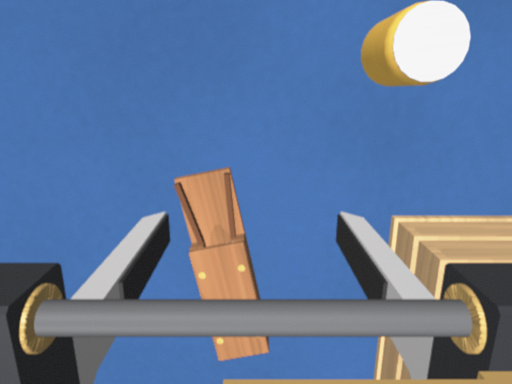

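The wrist view (image right is world +x, up is +y) shows the sleeve. Its mouth edge runs (190,248)–(245,236), its sill end runs (176,180)–(229,169), and its far end is near (243,355). Next I'll move above the handle.

Request:
send_rows(
  series=[
    [0,-16,31,-8,1],
    [0,-16,31,-8,1],
    [0,-16,31,-8,1],
    [0,-16,31,-8,1],
    [0,-16,31,-8,1],
  ],
  grip_force=20,
)

```text
time_s: 0.57
ee_pos: [0.5439, 0.1562, 0.165]
ee_rot: [[-0.088, 0.996, -0.0], [0.996, 0.088, -0.0], [-0.0, -0.0, -1.0]]
ft_force: [0.7, -0.6, -0.5]
opening: 0.094
grasp_force: 0.0
```

Request:
send_rows(
  series=[
    [0,-16,31,-8,1],
    [0,-16,31,-8,1],
    [0,-16,31,-8,1],
    [0,-16,31,-8,1],
    [0,-15,31,-8,0.5],
  ],
)

```text
time_s: 0.98
ee_pos: [0.4648, 0.3113, 0.1251]
ee_rot: [[-0.166, 0.986, -0.0], [0.986, 0.166, -0.0], [-0.0, -0.0, -1.0]]
ft_force: [-0.1, -0.5, 0.4]
opening: 0.094
grasp_force: 0.0
```

Request:
send_rows(
  series=[
    [0,0,0,0,0],
    [0,0,0,0,0],
    [0,0,0,0,0],
    [0,0,0,0,0],
  ],
)

```text
time_s: 1.32
ee_pos: [0.4668, 0.3089, 0.1256]
ee_rot: [[-0.163, 0.987, 0.0], [0.987, 0.163, -0.0], [-0.0, 0.0, -1.0]]
ft_force: [0.6, -0.8, -0.0]
opening: 0.0942
grasp_force: 0.0
```

```bash
cat >> h.py <<'E'
def wext(c,s):
    T=np.eye(4);T[:3,:3]=s['ee_rot'];T[:3,3]=s['ee_pos'];return T@c['tool_from_camera']
E
python3 - <<'E'
from h import *
from cell import *
d=pickle.load(open('d0.pkl','rb'))
c=d['wrist'];E=wext(c,d['state'])
f=lambda u,v,z:(onz(c,u,v,z,E)[:2]*1000).round(1)
print('mouth',f(190,248,.035),f(245,236,.035),'sill',f(176,180,.01),f(229,169,.01),'far',f(219,359,.035),f(268,352,.035))
s=get_state();c=camera('wrist');pickle.dump((s,c),open('w1.pkl','wb'))
print(s['time_s'],s['ee_pos'],s['ee_rot'].round(4),s['ft_force'])
cv2.imwrite('pics/w1.png',c['image'][:,:,::-1])
E
```

```text
mouth [555.3 -96.4] [616.7 -81.9] sill [538.4 -24.5] [598.6 -11.7] far [ 583.9 -245.5] [ 644.  -235.2]
1.3167 [0.46676348 0.30887312 0.12556514] [[-1.633e-01  9.866e-01  3.000e-04]
 [ 9.866e-01  1.633e-01 -4.000e-04]
 [-4.000e-04  3.000e-04 -1.000e+00]] [ 0.61905034 -0.79365125 -0.01322207]
```

View pics/w1.png

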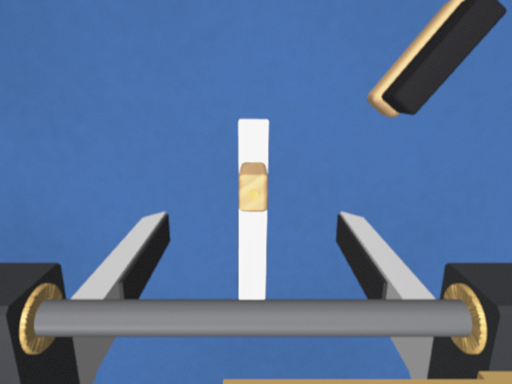

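The gripper sits over the handle: its top face is at about (254,195) and the bar runs straight up and down in the image. Next I'll measure the bar's angle and offset precisely.

```bash
python3 - <<'E'
from h import *
s,c=pickle.load(open('w1.pkl','rb'));E=wext(c,s);im=c['image'].astype(int)
A=[]
for v in list(range(126,160,3))+list(range(216,292,4)):
    x=np.where(im[v,225:285].min(1)>170)[0]+225
    A.append((onz(c,x.min()-.5,v,.012,E)+onz(c,x.max()+.5,v,.012,E))[:2]/2)
A=np.array(A);k=np.polyfit(A[:,1],A[:,0],1);print('yaw',-90-np.degrees(np.arctan(k[0])),'resid mm',1000*np.abs(np.polyval(k,A[:,1])-A[:,0]).max())
x=np.where(im[100:140,254].min(1)>170)[0][0]+100
print('tail',onz(c,254,x-.5,.012,E)*1000)
print('handle top',[(onz(c,254.,v,.064,E)*1000).round(1) for v in(178.5,211)],np.polyval(k,.31)*1000)
print(onz(c,241,195,.064,E)*1000,onz(c,267.5,195,.064,E)*1000)
E
```

```text
yaw -80.86714914496383 resid mm 0.2616575264255405
tail [460.13071446 359.28748612  12.        ]
handle top [array([466.2, 320.9,  64. ]), array([470.4, 296.1,  64. ])] 467.0967728900156
[458.84350439 306.91972877  64.        ] [478.14188267 310.11372696  64.        ]
```

Request:
send_rows(
  series=[
    [0,1,1,-32,-0.3],
    [0,0,0,-32,0],
    [0,0,0,-31,0],
    [0,0,0,0,0],
    [0,0,0,0,0],
  ],
  grip_force=25,
)

```text
time_s: 1.78
ee_pos: [0.4669, 0.31, 0.0301]
ee_rot: [[-0.159, 0.987, -0.002], [0.987, 0.159, -0.002], [-0.001, -0.002, -1.0]]
ft_force: [0.8, 0.6, 1.1]
opening: 0.0936
grasp_force: 0.0
```

Request:
send_rows(
  series=[
    [1,0,0,0,0],
    [1,0,0,0,0],
    [1,0,0,0,0],
    [1,0,0,0,0],
    [1,0,0,0,0],
  ],
)

```text
time_s: 2.2
ee_pos: [0.4674, 0.3112, 0.0313]
ee_rot: [[-0.16, 0.987, 0.001], [0.987, 0.16, 0.001], [0.0, 0.001, -1.0]]
ft_force: [0.0, -0.0, -0.3]
opening: 0.0643
grasp_force: 0.0
```

Request:
send_rows(
  series=[
    [1,0,0,0,0],
    [1,0,0,0,0],
    [1,0,0,0,0],
    [1,0,0,0,0],
    [1,0,0,0,0],
  ],
)

```text
time_s: 2.62
ee_pos: [0.467, 0.311, 0.0304]
ee_rot: [[-0.16, 0.987, -0.0], [0.987, 0.16, -0.0], [-0.0, -0.0, -1.0]]
ft_force: [-0.5, -0.1, 0.2]
opening: 0.031
grasp_force: 0.0
```

Request:
send_rows(
  series=[
    [1,0,0,0,0],
    [1,0,0,0,0],
    [1,0,0,0,0],
    [1,0,0,0,0],
    [1,0,0,0,0],
  ],
)

```text
time_s: 3.03
ee_pos: [0.4669, 0.311, 0.0304]
ee_rot: [[-0.16, 0.987, -0.0], [0.987, 0.16, -0.0], [-0.0, -0.0, -1.0]]
ft_force: [-0.9, -0.3, -1.2]
opening: 0.0222
grasp_force: 25.0
```

Request:
send_rows(
  series=[
    [1,0,0,15,0],
    [1,0,0,15,0],
    [1,0,0,10,0],
    [1,0,0,0,0],
    [1,0,0,0,0],
  ],
)

```text
time_s: 3.45
ee_pos: [0.4671, 0.311, 0.0705]
ee_rot: [[-0.16, 0.987, 0.001], [0.987, 0.16, 0.0], [0.0, 0.001, -1.0]]
ft_force: [-0.4, -0.9, -2.6]
opening: 0.0218
grasp_force: 25.0
```

Request:
send_rows(
  series=[
    [1,13,-34,0,0.5],
    [1,13,-34,0,0.5],
    [1,13,-34,0,0.5],
    [1,13,-34,0,0.5],
    [1,13,-34,0,0.5],
  ],
)

```text
time_s: 3.87
ee_pos: [0.5318, 0.1392, 0.0695]
ee_rot: [[-0.203, 0.979, -0.001], [0.979, 0.203, -0.0], [-0.0, -0.001, -1.0]]
ft_force: [0.8, 0.8, -1.5]
opening: 0.0221
grasp_force: 25.0
```

Request:
send_rows(
  series=[
    [1,13,-36,0,0],
    [1,0,0,0,0],
    [1,0,0,0,0],
    [1,0,0,0,0],
    [1,0,0,0,0],
  ],
)

```text
time_s: 4.28
ee_pos: [0.5444, 0.1062, 0.0699]
ee_rot: [[-0.204, 0.979, -0.001], [0.979, 0.204, 0.0], [0.0, -0.001, -1.0]]
ft_force: [-0.0, 0.1, -1.9]
opening: 0.0218
grasp_force: 25.0
```

```bash
python3 - <<'E'
from h import *
from cell import *
s=get_state();c=camera('wrist');a=camera('scene');b=camera('side');pickle.dump((s,c,a,b),open('w2.pkl','wb'))
print(s['time_s'],s['ee_pos'],s['ee_rot'].round(4),s['ft_force'])
cv2.imwrite('pics/w2.png',np.vstack([c['image'][150:384,100:400],cv2.resize(np.hstack([a['image'][160:235,170:270],b['image'][125:200,205:305]]),None,fx=4,fy=4,interpolation=cv2.INTER_CUBIC)[:,:800][:, :300]])[:,:,::-1]) if 0 else None
cv2.imwrite('pics/w2.png',c['image'][:,:,::-1])
cv2.imwrite('pics/ab2.png',cv2.resize(np.hstack([a['image'][150:250,170:270],b['image'][110:210,205:305]]),(800,400),interpolation=cv2.INTER_CUBIC)[:,:,::-1])
E
```

```text
4.2833 [0.54435337 0.10619714 0.06990646] [[-2.043e-01  9.789e-01 -9.000e-04]
 [ 9.789e-01  2.043e-01  2.000e-04]
 [ 4.000e-04 -9.000e-04 -1.000e+00]] [-0.02439224  0.09968296 -1.89519473]
```

View pics/w2.png

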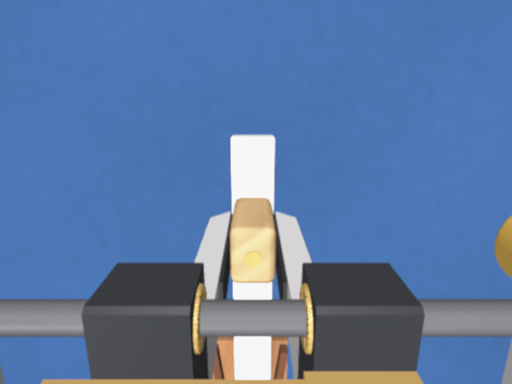

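View pics/ab2.png

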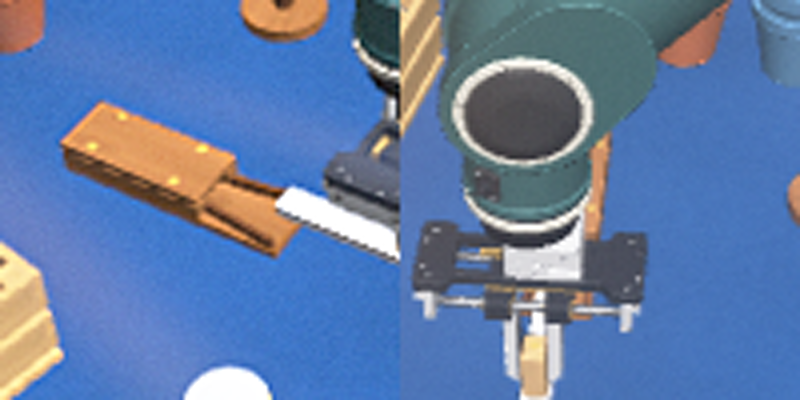

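The wrist view shows the bar at columns 235–270, with the rails either side at about 222 and 282 near rows 340–370. The scene view shows the nose over the sill's outer end, roughly in line. Next I'll check the lateral offset numerically.

```bash
python3 - <<'E'
from h import *
s,c,a,b=pickle.load(open('w2.pkl','rb'));E=wext(c,s);im=c['image']
for v in(350,362,374): print(v,' '.join('%d:%d,%d,%d'%(u,*im[v,u]) for u in list(range(212,238,2))+list(range(268,294,2))))
ax=np.array([.2025,-.9793]);n=np.array([.9793,.2025])
f=lambda c,u,v,z,E=None:(lambda p:(p@ax,p@n))((onz(c,u,v,z,E)[:2]*1000-np.array([585,-90.5])))
for v in(350,374):print([np.round(f(c,u,v,z,E),1) for u,z in((235,.052),(270,.052))])
# fresh scene view, crop 4x, origin (170,150)
for n_,u,v,z in(('far1',103,102,.035),('far2',62,148,.035),('m1',237,158,.035),('m2',198,220,.035),('sill1',300,224,.01),('sill2',276,258,.01)):print(n_,np.round(f(a,u/4+169.6,v/4+149.6,z),1))
E
```

```text
350 212:106,106,105 214:104,102,103 216:104,83,73 218:87,63,47 220:212,149,106 222:220,158,110 224:219,158,111 226:214,152,107 228:214,153,107 230:216,156,108 232:214,152,105 234:243,243,245 236:246,246,247 268:247,247,247 270:238,237,240 272:185,135,101 274:195,138,97 276:204,146,102 278:167,119,84 280:97,69,52 282:110,76,58 284:109,74,54 286:109,80,71 288:81,114,173 290:133,140,158 292:146,145,144
362 212:104,104,103 214:131,102,87 216:146,99,72 218:130,89,66 220:75,54,40 222:203,146,101 224:209,149,103 226:214,154,108 228:216,155,108 230:217,157,109 232:217,154,107 234:234,225,220 236:246,247,247 268:247,246,247 270:235,235,237 272:187,136,101 274:199,142,98 276:160,114,81 278:102,70,54 280:146,99,73 282:146,99,73 284:146,98,72 286:168,122,113 288:83,123,187 290:82,123,185 292:138,142,154
374 212:137,116,102 214:156,108,79 216:145,99,73 218:146,99,73 220:136,92,69 222:71,52,39 224:191,136,95 226:216,154,109 228:218,158,110 230:218,158,109 232:218,155,107 234:227,207,191 236:247,247,247 268:246,246,247 270:230,228,229 272:198,141,102 274:148,105,75 276:100,69,52 278:146,100,74 280:146,98,72 282:143,97,71 284:192,134,95 286:182,144,135 288:82,122,185 290:77,120,186 292:88,124,181
[array([-102.1,  -11.6]), array([-102.1,   12.6])]
[array([-81.9, -11.8]), array([-81.9,  12.9])]
far1 [150.6 -30.2]
far2 [146.9  36.9]
m1 [  0.3 -29.5]
m2 [-11.2  49.9]
sill1 [-78.4  -7.4]
sill2 [-80.8  36.4]
```

```bash
python3 - <<'E'
from h import *
s,c,a,b=pickle.load(open('w2.pkl','rb'));E=wext(c,s)
ax=np.array([.2025,-.9793]);n=np.array([.9793,.2025])
f=lambda u,v,z:(lambda p:(p@ax,p@n))((onz(c,u,v,z,E)[:2]*1000-np.array([585,-90.5])))
for v,l,r in((350,216.7,281.),(350+12,219.2,279),(374,221.2,277.2)):
    print(v,'rail top',np.round([f(l,v,.020),f(r,v,.020)],1),'bar',np.round(f(252.4,v,.052),1))
for v,l,r in((350,219.,277.5),(362,220.9,275.7),(374,223,273.7)):
    print(v,'rail base',np.round([f(l,v,.010),f(r,v,.010)],1))
E
```

```text
350 rail top [[-73.9 -28.1]
 [-74.   23.4]] bar [-102.1    0.4]
362 rail top [[-62.3 -26.3]
 [-62.4  22.1]] bar [-92.1   0.5]
374 rail top [[-50.4 -25. ]
 [-50.5  20.9]] bar [-81.9   0.5]
350 rail base [[-65.1 -27.4]
 [-65.2  21.5]]
362 rail base [[-53.  -26.1]
 [-53.1  20.3]]
374 rail base [[-40.6 -24.5]
 [-40.7  18.8]]
```

Request:
send_rows(
  series=[
    [1,-2.8,-0.6,0,0],
    [1,2,-10,-8,0],
    [1,2,-10,-8,0],
    [1,0,0,-8,0],
    [1,0,0,-4,0],
  ],
)

```text
time_s: 4.85
ee_pos: [0.5457, 0.0831, 0.0408]
ee_rot: [[-0.201, 0.98, -0.002], [0.98, 0.201, -0.001], [-0.0, -0.002, -1.0]]
ft_force: [-0.8, 0.2, -2.3]
opening: 0.0221
grasp_force: 25.0
```

Request:
send_rows(
  series=[
    [1,0,0,0,0],
    [1,0,0,0,0],
    [1,0,0,0,0],
  ],
)

```text
time_s: 5.1
ee_pos: [0.5462, 0.0848, 0.0425]
ee_rot: [[-0.203, 0.979, -0.0], [0.979, 0.203, 0.0], [0.0, 0.0, -1.0]]
ft_force: [-0.5, 0.1, -2.9]
opening: 0.0217
grasp_force: 25.0
```

```bash
python3 - <<'E'
from h import *
from cell import *
s=get_state();a=camera('scene');c=camera('wrist');pickle.dump((s,c,a),open('w3.pkl','wb'))
print(s['time_s'],s['ee_pos'],s['ft_force'])
cv2.imwrite('pics/w3.png',np.hstack([cv2.resize(a['image'][160:220,180:280],(500,300),interpolation=cv2.INTER_CUBIC),cv2.resize(c['image'][310:384,205:300],(300,300)) ])[:,:,::-1])
E
```

```text
5.1 [0.54623388 0.08480578 0.04250857] [-0.46488868  0.06857925 -2.92643562]
```

View pics/w3.png

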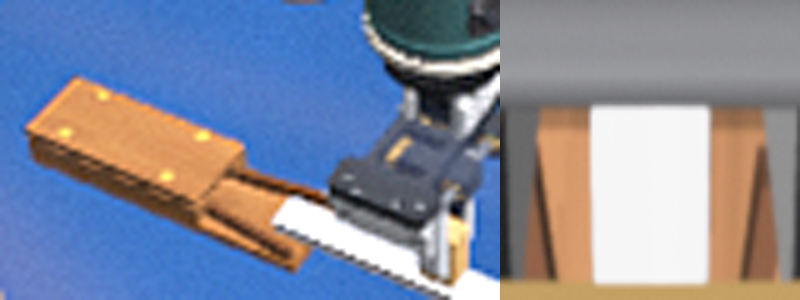

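The bar is centred between the rails in the wrist crop (rails at columns 585 and 745, bar 592–710). The scene crop shows the nose resting over the sill. I'll advance to just short of the mouth.

Request:
send_rows(
  series=[
    [1,0.8,-3.9,-1,0],
    [1,0.8,-3.9,0,0],
    [1,0.8,-3.9,0,0],
    [1,0.8,-3.9,0,0],
    [1,0.8,-3.9,0,0],
  ],
)

```text
time_s: 5.62
ee_pos: [0.5503, 0.0643, 0.0415]
ee_rot: [[-0.202, 0.979, 0.0], [0.979, 0.202, -0.0], [-0.0, -0.0, -1.0]]
ft_force: [-0.4, -0.0, -2.3]
opening: 0.0219
grasp_force: 25.0
```

Request:
send_rows(
  series=[
    [1,0.8,-3.9,0,0],
    [1,0.8,-3.9,0,0],
    [1,0.8,-3.9,0,0],
    [1,0.8,-3.9,0,0],
    [1,0,0,0,0],
  ],
)

```text
time_s: 6.03
ee_pos: [0.5536, 0.0483, 0.0414]
ee_rot: [[-0.202, 0.979, 0.0], [0.979, 0.202, -0.0], [-0.0, -0.0, -1.0]]
ft_force: [-0.3, -0.2, -2.1]
opening: 0.0217
grasp_force: 25.0
```

Request:
send_rows(
  series=[
    [1,0.4,-2,0,0],
    [1,0.4,-2,0,0],
    [1,0.4,-2,0,0],
  ],
)

```text
time_s: 6.28
ee_pos: [0.5546, 0.0433, 0.0414]
ee_rot: [[-0.203, 0.979, -0.0], [0.979, 0.203, -0.0], [0.0, -0.0, -1.0]]
ft_force: [0.7, -0.3, -1.5]
opening: 0.0219
grasp_force: 25.0
```

Request:
send_rows(
  series=[
    [1,0.4,-2,0,0],
    [1,0.4,-2,0,0],
    [1,0.4,-2,0,0],
    [1,0.4,-2,0,0],
    [1,0,0,0,0],
  ],
)

```text
time_s: 6.7
ee_pos: [0.5563, 0.0348, 0.0414]
ee_rot: [[-0.202, 0.979, -0.0], [0.979, 0.202, -0.0], [-0.0, -0.0, -1.0]]
ft_force: [0.2, -0.0, -1.7]
opening: 0.0219
grasp_force: 25.0
```

Request:
send_rows(
  series=[
    [1,0.4,-2,0,0],
    [1,0.4,-2,0,0],
    [1,0.4,-2,0,0],
    [1,0.4,-2,0,0],
    [1,0,0,0,0],
  ],
)

```text
time_s: 7.12
ee_pos: [0.5579, 0.0267, 0.0414]
ee_rot: [[-0.202, 0.979, -0.0], [0.979, 0.202, -0.0], [-0.0, -0.0, -1.0]]
ft_force: [-0.3, -0.0, -1.9]
opening: 0.0219
grasp_force: 25.0
```

Free so far, with the nose about 10 mm inside.

Request:
send_rows(
  series=[
    [1,0.6,-3,0,0],
    [1,0.6,-3,0,0],
    [1,0.6,-3,0,0],
    [1,0.6,-3,0,0],
    [1,0,0,0,0],
  ],
)

```text
time_s: 7.53
ee_pos: [0.5603, 0.0144, 0.0414]
ee_rot: [[-0.202, 0.979, -0.0], [0.979, 0.202, -0.0], [-0.0, -0.0, -1.0]]
ft_force: [-0.2, -0.1, -1.2]
opening: 0.0216
grasp_force: 25.0
```

Request:
send_rows(
  series=[
    [1,0.6,-3,0,0],
    [1,0.6,-3,0,0],
    [1,0.6,-3,0,0],
    [1,0.6,-3,0,0],
    [1,0,0,0,0],
  ],
)

```text
time_s: 7.95
ee_pos: [0.5627, 0.0025, 0.0414]
ee_rot: [[-0.202, 0.979, -0.0], [0.979, 0.202, -0.0], [-0.0, -0.0, -1.0]]
ft_force: [0.3, -0.0, -2.8]
opening: 0.0219
grasp_force: 25.0
```

Request:
send_rows(
  series=[
    [1,0.4,-2,0,0],
    [1,0.4,-2,0,0],
    [1,0.4,-2,0,0],
    [1,0.4,-2,0,0],
    [1,0,0,0,0],
  ],
)

```text
time_s: 8.37
ee_pos: [0.5643, -0.0052, 0.0414]
ee_rot: [[-0.202, 0.979, -0.0], [0.979, 0.202, -0.0], [-0.0, -0.0, -1.0]]
ft_force: [-0.4, -0.9, -1.7]
opening: 0.0219
grasp_force: 25.0
```

Nose about 43 mm in. I'll set the bar down on the floor and lower the grip so the fingers slip before the bar can be rammed, then feel for the stop.

Request:
send_rows(
  series=[
    [1,0,0,-0.8,0],
    [1,0,0,0,0],
    [1,0.2,-1,0,0],
    [1,0.2,-1,0,0],
    [1,0,0,0,0],
  ],
  grip_force=10,
)

```text
time_s: 8.78
ee_pos: [0.5647, -0.0068, 0.0407]
ee_rot: [[-0.203, 0.979, 0.0], [0.979, 0.203, -0.0], [-0.0, 0.0, -1.0]]
ft_force: [0.6, -0.2, -1.6]
opening: 0.0217
grasp_force: 10.0
```

Request:
send_rows(
  series=[
    [1,0.2,-1,0,0],
    [1,0.2,-1,0,0],
    [1,0.2,-1,0,0],
    [1,0,0,0,0],
  ],
)

```text
time_s: 9.12
ee_pos: [0.5653, -0.01, 0.0406]
ee_rot: [[-0.203, 0.979, 0.0], [0.979, 0.203, -0.0], [-0.0, -0.0, -1.0]]
ft_force: [0.1, -0.2, -1.8]
opening: 0.022
grasp_force: 10.0
```

Request:
send_rows(
  series=[
    [1,0.2,-1,0,0],
    [1,0.2,-1,0,0],
    [1,0.2,-1,0,0],
    [1,0,0,0,0],
  ],
)

```text
time_s: 9.45
ee_pos: [0.5658, -0.013, 0.0406]
ee_rot: [[-0.203, 0.979, -0.0], [0.979, 0.203, -0.0], [-0.0, -0.0, -1.0]]
ft_force: [0.6, -0.3, -1.6]
opening: 0.0223
grasp_force: 10.0
```

Request:
send_rows(
  series=[
    [1,0.2,-1,0,0],
    [1,0.2,-1,0,0],
    [1,0,0,0,0],
  ],
)

```text
time_s: 9.7
ee_pos: [0.5662, -0.015, 0.0406]
ee_rot: [[-0.203, 0.979, 0.0], [0.979, 0.203, -0.0], [-0.0, -0.0, -1.0]]
ft_force: [0.1, -0.4, -1.5]
opening: 0.0218
grasp_force: 10.0
```

Request:
send_rows(
  series=[
    [1,0.2,-1,0,0],
    [1,0.2,-1,0,0],
    [1,0.2,-1,0,0],
    [1,0,0,0,0],
  ],
)

```text
time_s: 10.03
ee_pos: [0.5668, -0.018, 0.0406]
ee_rot: [[-0.203, 0.979, 0.0], [0.979, 0.203, -0.0], [-0.0, -0.0, -1.0]]
ft_force: [0.2, -0.6, -1.5]
opening: 0.0217
grasp_force: 10.0
```

Request:
send_rows(
  series=[
    [1,0.2,-1,0,0],
    [1,0.2,-1,0,0],
    [1,0,0,0,0],
  ],
)

```text
time_s: 10.28
ee_pos: [0.5672, -0.02, 0.0406]
ee_rot: [[-0.203, 0.979, -0.0], [0.979, 0.203, -0.0], [-0.0, -0.0, -1.0]]
ft_force: [0.1, -0.1, -2.2]
opening: 0.022
grasp_force: 10.0
```

Request:
send_rows(
  series=[
    [1,0.2,-1,0,0],
    [1,0.2,-1,0,0],
    [1,0.2,-1,0,0],
    [1,0,0,0,0],
  ],
)

```text
time_s: 10.62
ee_pos: [0.5679, -0.023, 0.0406]
ee_rot: [[-0.203, 0.979, 0.0], [0.979, 0.203, -0.0], [-0.0, 0.0, -1.0]]
ft_force: [-0.2, -0.1, -1.7]
opening: 0.022
grasp_force: 10.0
```

Request:
send_rows(
  series=[
    [1,0.2,-1,0,0],
    [1,0.2,-1,0,0],
    [1,0,0,0,0],
  ],
)

```text
time_s: 10.87
ee_pos: [0.5682, -0.0249, 0.0406]
ee_rot: [[-0.203, 0.979, -0.0], [0.979, 0.203, -0.0], [-0.0, -0.0, -1.0]]
ft_force: [0.1, -0.4, -0.9]
opening: 0.0218
grasp_force: 10.0
```

Request:
send_rows(
  series=[
    [1,0.2,-1,0,0],
    [1,0.2,-1,0,0],
    [1,0.2,-1,0,0],
    [1,0,0,0,0],
  ],
)

```text
time_s: 11.2
ee_pos: [0.5688, -0.028, 0.0406]
ee_rot: [[-0.203, 0.979, -0.0], [0.979, 0.203, -0.0], [-0.0, -0.0, -1.0]]
ft_force: [0.6, -1.4, -1.5]
opening: 0.0221
grasp_force: 10.0
```

Request:
send_rows(
  series=[
    [1,0.2,-1,0,0],
    [1,0.2,-1,0,0],
    [1,0,0,0,0],
  ],
)

```text
time_s: 11.45
ee_pos: [0.5692, -0.03, 0.0406]
ee_rot: [[-0.203, 0.979, -0.0], [0.979, 0.203, -0.0], [-0.0, -0.0, -1.0]]
ft_force: [-0.2, 0.2, -2.4]
opening: 0.0219
grasp_force: 10.0
```

Request:
send_rows(
  series=[
    [1,0.2,-1,0,0],
    [1,0.2,-1,0,0],
    [1,0.2,-1,0,0],
    [1,0,0,0,0],
  ],
)

```text
time_s: 11.78
ee_pos: [0.5698, -0.033, 0.0406]
ee_rot: [[-0.203, 0.979, -0.0], [0.979, 0.203, -0.0], [-0.0, -0.0, -1.0]]
ft_force: [0.1, -1.0, -2.2]
opening: 0.022
grasp_force: 10.0
```

Request:
send_rows(
  series=[
    [1,0.2,-1,0,0],
    [1,0.2,-1,0,0],
    [1,0,0,0,0],
  ],
)

```text
time_s: 12.03
ee_pos: [0.57, -0.0336, 0.0406]
ee_rot: [[-0.204, 0.979, -0.001], [0.979, 0.204, 0.001], [0.001, -0.0, -1.0]]
ft_force: [-2.0, 7.8, 1.3]
opening: 0.0219
grasp_force: 10.0
```

Solid contact. I'll press slightly more and hold.

Request:
send_rows(
  series=[
    [1,0.1,-0.4,0,0],
    [1,0,0,0,0],
    [1,0,0,0,0],
    [1,0,0,0,0],
    [1,0,0,0,0],
  ],
  grip_force=12,
)

```text
time_s: 12.45
ee_pos: [0.5701, -0.0336, 0.0407]
ee_rot: [[-0.204, 0.979, -0.001], [0.979, 0.204, 0.001], [0.001, -0.0, -1.0]]
ft_force: [-3.3, 7.9, 2.7]
opening: 0.0218
grasp_force: 12.0
```

Request:
send_rows(
  series=[
    [1,0.1,-0.3,0,0],
    [1,0,0,0,0],
    [1,0,0,0,0],
    [1,0,0,0,0],
    [1,0,0,0,0],
  ],
  grip_force=14,
)

```text
time_s: 12.87
ee_pos: [0.5701, -0.0336, 0.0407]
ee_rot: [[-0.204, 0.979, -0.001], [0.979, 0.204, 0.002], [0.002, -0.0, -1.0]]
ft_force: [-3.2, 10.9, 3.6]
opening: 0.0219
grasp_force: 14.0
```

Pressed home at about 11 N. I'll relax most of the push, then open.

Request:
send_rows(
  series=[
    [1,-0.2,0.6,0,0],
    [1,-0.1,0.6,0,0],
    [1,0,0,0,0],
    [1,0,0,0,0],
  ],
)

```text
time_s: 13.2
ee_pos: [0.5699, -0.0335, 0.0406]
ee_rot: [[-0.203, 0.979, -0.0], [0.979, 0.203, 0.001], [0.001, -0.0, -1.0]]
ft_force: [-2.2, 6.8, 1.0]
opening: 0.0219
grasp_force: 14.0
```

Request:
send_rows(
  series=[
    [0.5,0,0,0,0],
    [0.5,0,0,0,0],
    [0.5,0,0,0,0],
    [0.5,0,0,0,0],
    [0.5,0,0,0,0],
  ],
)

```text
time_s: 13.62
ee_pos: [0.5701, -0.0345, 0.0407]
ee_rot: [[-0.203, 0.979, 0.0], [0.979, 0.203, -0.0], [-0.0, 0.0, -1.0]]
ft_force: [-0.6, 0.1, 0.5]
opening: 0.0465
grasp_force: 0.0
```

```bash
python3 -c "
from cell import *
s=get_state();print(s['ee_pos'],s['ft_force'],s['opening'],s['grasp_force'])"
```

```text
[ 0.57014178 -0.03448356  0.04066637] [-0.56737577  0.06112105  0.48563369] 0.04654633576422038 0.0
```

Request:
send_rows(
  series=[
    [0.5,0,0,15,0],
    [0.5,0,0,25,0],
    [0.5,0,0,35,0],
    [0.5,0,0,35,0],
    [0.5,0,0,0,0],
  ],
)

```text
time_s: 14.03
ee_pos: [0.573, -0.0344, 0.1569]
ee_rot: [[-0.203, 0.979, 0.008], [0.979, 0.203, -0.0], [-0.002, 0.008, -1.0]]
ft_force: [1.2, -1.2, 0.1]
opening: 0.0469
grasp_force: 0.0
```

Request:
send_rows(
  series=[
    [0.5,0,35,0,0],
    [0.5,0,35,0,0],
    [0.5,0,35,0,0],
    [0.5,0,0,0,0],
    [0.5,0,0,0,0],
  ],
)

```text
time_s: 14.45
ee_pos: [0.5699, 0.0727, 0.1505]
ee_rot: [[-0.206, 0.979, 0.0], [0.979, 0.206, 0.0], [0.0, 0.0, -1.0]]
ft_force: [-0.3, -0.8, -1.1]
opening: 0.0474
grasp_force: 0.0
```

```bash
python3 - <<'E'
from h import *
from cell import *
s=get_state();c=camera('wrist');a=camera('scene');E=wext(c,s)
print(s['time_s'],s['ee_pos'],s['ft_force'])
cv2.imwrite('pics/w4.png',np.hstack([cv2.resize(a['image'][110:220,120:280],(436,300)),cv2.resize(c['image'],(364,300)) ])[:,:,::-1])
im=c['image'].astype(int);m=(im.min(2)>170).astype(np.uint8);m[330:]=0
k,l,st,ce=cv2.connectedComponentsWithStats(m)
A=[]
for i in range(1,k):
    if st[i,4]>100: print(st[i])
pickle.dump((s,c,a),open('w4.pkl','wb'))
E
```

```text
14.45 [0.5699291  0.07274918 0.15049719] [-0.30181681 -0.84480596 -1.11672789]
[ 483  160   29   74 1594]
[ 155  212   53   87 2029]
[ 299  212   52   87 2046]
[ 217  225   28   75 1217]
```

View pics/w4.png

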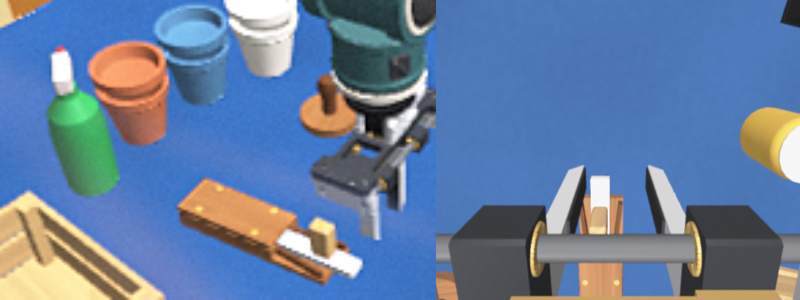

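The scene view shows the leveller flat in the sleeve, in line and released, with the bystanders undisturbed. In the wrist view the tail edge is near row 225. I'll check the tail position and hand in if it matches.

```bash
python3 - <<'E'
from h import *
from cell import *
s,c,a=pickle.load(open('w4.pkl','rb'));E=wext(c,s)
p=onz(c,231,224.5,.022,E)*1000;print(p,'expected about 559.8 15.5')
if abs(p[1]-15.5)<4: print(finish_job())
E
```

```text
[560.64773443  18.31732705  22.        ] expected about 559.8 15.5
the job is handed in; nothing more can be done
None
```

The leveller is in the slot, pressed against the hidden stop at about 11 N and released, and the job is handed in. The last wrist-camera check put its tail 2.8 mm further out than expected; I took that as camera error, so the pad being held back by more than 3 mm is not confirmed.

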